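# Make up the control sample and hold the coating gauge on the ringed plate

### The job

Make the control sample in the shallow metal tray up to three shackle plates: lay exactly two more of the 100 mm two-hole plates from the bench flat on its floor beside the ringed one, setting them down rather than dropping them. Then draw the coating-thickness gauge out of its leaning stand and hold it upright on the ringed plate, its probe tip inside the ring and pressed lightly so that the sprung tip is about half way in. Finish while still holding it there, and leave everything else where it lies.

Things in the scene. Friction and masses are not known exactly. Their poses are not given: they have to be found in the camera images.
- tray: Shallow fixed aluminium tray, outside 146 (its x) x 316 (its y) x 16 mm high, walls and floor 3 mm thick, open on top. Origin at the centre of its underside, on the bench; z up. Inside floor 3 mm above the origin.
- plate_ringed_mid (a point): Galvanised steel shackle plate, a flat bar 100 long x 38 wide x 10 mm thick with two 16 mm holes 68 mm apart on its long axis, 0.27 kg, lying flat on the tray floor with its length roughly along the tray x; anywhere from end to end of the tray, and the only one with a marker ring on its top face. Point at its very centre; x along its length, y across its width, z up out of its top face.
- ring (a point): Centre of the hand-drawn black ring (26 mm across) on the top face of the ringed plate, 8 mm from the plate centre along its length; z up out of the face.
- plate_a_mid (a point): Galvanised steel shackle plate, a flat bar 100 long x 38 wide x 10 mm thick with two 16 mm holes 68 mm apart on its long axis, 0.27 kg, lying flat on the bench. Point at its very centre; x along its length, y across its width, z up out of its top face.
- plate_b_mid (a point): Galvanised steel shackle plate, a flat bar 100 long x 38 wide x 10 mm thick with two 16 mm holes 68 mm apart on its long axis, 0.27 kg, lying flat on the bench. Point at its very centre; x along its length, y across its width, z up out of its top face.
- plate_c_mid (a point): Galvanised steel shackle plate, a flat bar 100 long x 38 wide x 10 mm thick with two 16 mm holes 68 mm apart on its long axis, 0.27 kg, lying flat on the bench. Point at its very centre; x along its length, y across its width, z up out of its top face.
- plate_d_mid (a point): Galvanised steel shackle plate, a flat bar 100 long x 38 wide x 10 mm thick with two 16 mm holes 68 mm apart on its long axis, 0.27 kg, lying flat on the bench. Point at its very centre; x along its length, y across its width, z up out of its top face.
- stand: Fixed black desk stand of the gauge, base 94 x 74 mm. A pocket open at its upper end holds the lowest 36 mm of the gauge housing, with about 1.5 mm play all round. The pocket axis leans 0.262 rad (15 degrees) from vertical towards the stand x axis: the gauge must be drawn at least 60 mm out along that axis. Origin at the underside on the bench, below the pocket; its highest edge is 74 mm above the bench.
- gauge_mid (a point): Hand-held coating-thickness gauge, grey box housing 26 mm thick (its x) x 48 mm wide (its y) x 104 mm long (its z), 0.17 kg; display on its -x face. Point at the centre of the housing; z points along the housing to its upper end (52 mm from the point), so it leans with the stand at the start. Meant to be gripped across its 48 mm width, near the upper end. The sprung probe sticks out of the lower end, on the z axis: when not pressed its tip is 70 mm below the point.
- probe_tip (a point): End of the probe, a steel pin 10 mm in diameter on the z axis of the gauge, sticking out 12 mm from the steel nose (20 mm across, 6 mm long) at the lower end of the housing; same axes as the gauge.
- probe (a joint): How far the sprung probe pin is pushed into the gauge, in m: 0 out, 0.008 fully in. About 0.9 N starts it moving and 450 N/m after that (2.7 N at half way).
- plate_ringed: The ringed plate; origin at the centre of its underside.
- gauge: The gauge; origin at the centre of the lower end of the housing, axes as for its centre.
- plate_a: First of the four plain plates on the bench; origin at the centre of its underside.
- plate_b: Second of the four plain plates on the bench; origin at the centre of its underside.
- plate_c: Third of the four plain plates on the bench; origin at the centre of its underside.
- plate_d: Fourth of the four plain plates on the bench; origin at the centre of its underside.
- long_plate: Not for the sample: a longer plate, 140 x 38 x 10 mm with three holes, lying on the bench among the others. Origin at the centre of its underside, x along its length.
- tow_ball: Steel tow ball, 81 mm high, standing on the bench, 56 mm across its flange; to be left alone. Origin under its centre.
- nut_1: Wheel nut, 19 mm hexagon, 21 mm high, standing on the bench; to be left alone. Origin under its centre.
- nut_2: Wheel nut, 19 mm hexagon, 21 mm high, standing on the bench; to be left alone. Origin under its centre.
- bow_shackle: Bow shackle, about 55 x 75 mm, 13 mm high, lying on the bench; to be left alone. Origin on the bench under its middle.
- marker: Paint marker pen, 122 mm long, 16 mm thick, lying on the bench; to be left alone. Origin on the bench under its barrel; x towards the cap.
Things that resemble listed ones, but are neither listed nor needed, are in the scene too. Leave any orange look-alike of the plate_c alone.

How it is judged:
By the outcome, as a careful person would: the job done as asked, in the order asked, and still so for the second after the job is handed in, while the arm keeps its last pose, push and grip.
It also fails if it takes over 72 s, if anything falls off the work surface, if the arm or the gripper's body presses on something with over 40 N, if the wrist force passes 120 N, or if a joint passes its speed limit or range.

### The arm

A 6-joint arm with a two-finger parallel gripper is mounted at the origin on the work surface. World frame = base frame: x ahead of the robot, y to its left, z up, the work surface at z = 0. Lengths are in mm, angles in rad, forces in N, time in s.
With the tool pointing down it reaches from about 375 to 975 mm from the base axis. Payload 3.8 kg.
Tool frame: the origin (TCP) lies at the very end of the fingers, on their centre line; the grasp point (between the pads) lies 19 mm behind it; z points along the fingers, y is the line along which they close (so a half turn about z gives the same grasp; the last joint's range is limited). The gripper opens to 85 mm and grips with 20 to 120 N. Pads are 22 mm wide; open, the fingers measure 114 mm over their backs; the gripper's body (76 mm by 85 mm) begins 54 mm behind the grasp point. The pads swing forward as they close: fully open they stand 13 mm farther back than shut.
Start: joints at [1.287, 0.264, 1.604, -0, 1.274, -0.037], TCP at [164.902, 654.542, 231.28] pointing down, gripper open.
Joint ranges: [-2.63, 2.63], [-0.94, 2.18], [0.31, 2.57], [-1.31, 4.45], [0, 2.66], [-2.55, 2.55]. Speed limits (rad/s): [2.57, 2.57, 3.14, 3.14, 3.14, 3.14].

### API

Orientations are given as a unit quaternion [x, y, z, w].
In Python, from rig import * gives the robot as it stands.
- The arm moves only by the tool drive_tool, never from a script. Its argument "targets" is a list of rows, each an object of numbers: "gripper": the finger opening in cm, from 0 to 8.54; "x", "y", "z": the shift along the world's x, y, z in cm; "ax", "ay", "az": the turn, a rotation vector about the world's x, y, z in rad. In form: [{"gripper": .., "x": .., "y": .., "z": .., "ax": .., "ay": .., "az": ..}, ...]. A call has 1 to 12 rows; each row is the pose to reach, as a shift and turn from the pose commanded when the call began; what a row does not reach only later rows make up. A row lasts 1/10 s, in which the tool goes at most 50 mm and 8.59 degrees, less where a joint would pass 70% of its speed; a pose out of reach is approached as far as the arm can. A call with a gripper value outside its range is refused whole. The fingers move at their own pace and stop on an object; "force" is the grip in N (left out, the last holds). Time passes only in rows, so rows that repeat a pose let the fingers close. It gives the time, the measured TCP pose, the force, the opening and the grip force at its end, in the units of the state.
- get_obs(): the state, without advancing time (a new reading comes with each control period).
- grab_frame(name): name is "scene" or "top" or "wrist"; returns a dict with "pixels" (420x560x3 uint8, red, green, blue), "range_z" (420x560 float32, mm along the optical axis (not along the pixel's ray), 0 where there is no reading), "fx", "fy", "cx", "cy" (pixels), "extrinsics" (4x4, takes a point from camera to world coordinates). Camera axes: x right, y up, looking along -z (the intrinsics and any distortion apply to the point x, -y, -z); pixel columns grow to the right and rows downward; lengths in mm; the calibration is good to about 2 mm. A picture is of the moment at which its call begins.
- hand_in(): hands the job in; it is judged then, once.
Trained networks look in the newest picture that a camera, given by its name, has taken for a name from the list of things; names that differ only in an ending like _2 or _b are one class to them, and where a whole thing is asked for, a point or a joint stands for the part that bears it (a point fixed in the world has none). Each returns a list of dicts, best first, with "score" (0 to 1); they miss things now and then, are a little off and sometimes report something else, mostly with a low value. They report only what shows in the picture. A call takes as long as a camera call. They do not tell look-alikes from the thing itself.
- outline_of(label, camera): "mask" (420x560 bool, what is visible of it) and "rect" ([centre column, centre row, width, height] in pixels, round what is visible of it).
- landmark_of(label, camera): "point" ([row, column] in pixels: a listed point, or the origin of a listed thing).
The state is a dict: "clock": time; "joints": joint angles; "qvel": joint speeds; "joint_torque": joint torques, N m; "eef_pos": TCP position; "orientation": TCP orientation; "contact_force": force on the tool from outside, world axes, zero at the start; "wrist_torque": the same for the moment, N m; "gripper_width": finger opening in mm; "finger_force": force on a finger pad.
Only numpy, scipy, OpenCV 4.12 (cv2) and the standard library are available. Lean on these libraries where they do the work, as an engineer would, in place of code of your own. Each camera call takes 0.05 s, during which the arm holds its last target. There are 200 camera calls.

## Working session

There is one attempt and no reset: what is moved stays moved. The work goes in short steps, Python scripts to look and compute and a tool call to move; the robot and the scene stay as the last step left them, time stands still between calls to the robot, and variables do not carry over. Pictures are saved under pics/ and viewed, at most 10 in all, crops included, and the job is handed in when it is done.

Besides the shell and the picture viewer there is one more tool, called after "Request:" as name(argument=value, ...), one argument or row to a line, values as JSON. drive_tool: Moves the arm, as the interface text tells. Its arguments: {"type":"object","properties":{"targets":{"type":"array"},"force":{"type":"number"}},"required":["targets"]}

```bash
mkdir -p pics; ls; cat > h.py <<'E'
from rig import *
import numpy as np, cv2
from scipy.spatial.transform import Rotation as R
def save(f,n): cv2.imwrite('pics/'+n,f['pixels'][:,:,::-1])
def world(f,r,c,d=None):
    r=np.asarray(r,float);c=np.asarray(c,float)
    if d is None: d=f['range_z'][np.round(r).astype(int),np.round(c).astype(int)]
    p=np.stack([(c-f['cx'])/f['fx']*d,-(r-f['cy'])/f['fy']*d,-d,np.ones_like(d)],-1)
    return (p@np.array(f['extrinsics']).T)[...,:3]
def onz(f,r,c,z):
    E=np.array(f['extrinsics']);v=E[:3,:3]@np.array([(c-f['cx'])/f['fx'],-(r-f['cy'])/f['fy'],-1]);o=E[:3,3]
    return o+v*(z-o[2])/v[2]
E
python3 - <<'E'
from h import *
print(get_obs())
for n in ['top','scene']:
    f=grab_frame(n);save(f,n+'0.png');print(n,{k:f[k] for k in f if k not in('pixels','range_z')})
    for l in ['tray','plate_a','plate_a_mid','plate_ringed_mid','ring','gauge','gauge_mid','stand','long_plate','tow_ball']:
        for d in landmark_of(l,n):
            r,c=d['point']; 
            print(l,round(d['score'],2),np.round([r,c]),np.round(world(f,r,c)))
E
```

```text
pics
{'clock': 0.0, 'joints': array([ 1.28710159e+00,  2.64763512e-01,  1.60537494e+00, -2.61282664e-05,
        1.27370064e+00, -3.68921454e-02]), 'qvel': array([-0.00127148,  0.00035312, -0.00047071, -0.00156047,  0.00015446,
       -0.00023806]), 'joint_torque': array([ 1.54883863e-03, -5.15124357e+01, -3.67306387e+01,  2.25195040e-04,
        1.28374898e-02,  2.71779314e-06]), 'eef_pos': array([164.70567338, 653.84183873, 229.95453977]), 'orientation': array([ 1.23084459e-01,  9.92395563e-01, -1.11081605e-03, -1.66947699e-04]), 'contact_force': array([0.48557155, 0.48473713, 0.21606378]), 'wrist_torque': array([ 0.03386908, -0.02513787,  0.05102097]), 'finger_force': 0.0, 'gripper_width': 85.20137756289135}
top {'fx': 453.595003960144, 'fy': 453.595003960144, 'cx': 278.5990763048733, 'cy': 204.4865116798477, 'extrinsics': array([[ 1.23256389e-02,  9.98492295e-01, -5.34903265e-02,
         4.83652749e+02],
       [-9.99844182e-01,  1.16309554e-02, -1.32790169e-02,
        -4.59829386e+01],
       [-1.26368525e-02,  5.36456641e-02,  9.98480071e-01,
         1.03551256e+03],
       
[... 1544 characters left out ...]
e_a 0.9 [230. 139.] [ 638. -324.   10.]
plate_a 0.76 [205. 252.] [ 462. -136.   11.]
plate_a 0.76 [214. 428.] [339. 248.   7.]
plate_a 0.66 [213. 304.] [450. -14.  12.]
plate_a 0.63 [175. 259.] [ 334. -172.   11.]
plate_a 0.56 [206. 367.] [365. 113.  10.]
plate_a_mid 0.81 [201. 249.] [ 452. -148.   14.]
plate_a_mid 0.51 [271. 388.] [568. 197.  14.]
plate_ringed_mid 0.8 [268. 387.] [561. 193.  13.]
ring 0.67 [273. 389.] [574. 198.  14.]
gauge 0.67 [238. 251.] [632. -61.  64.]
gauge 0.27 [276. 146.] [ 762. -216.   26.]
gauge_mid 0.75 [223. 246.] [644. -65. 108.]
stand 0.75 [251. 250.] [636. -61.  36.]
long_plate 0.86 [238. 185.] [ 626. -217.   13.]
tow_ball 0.91 [277. 147.] [ 762. -214.   24.]
```

View pics/top0.png

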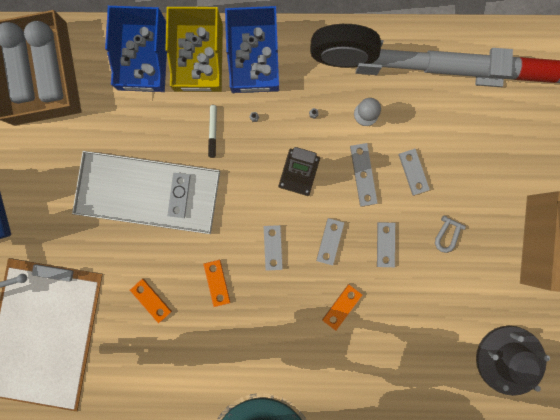

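View pics/scene0.png

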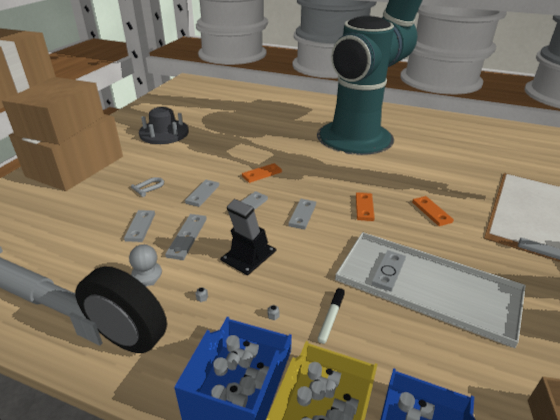

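The top view shows four plain grey plates at about (273,247), (331,241), (386,244) and (415,172). The long plate is at (365,175), and three orange look-alikes are in the lower half. The tray is at (147,190) with the ringed plate at (179,194), near its right end, and the gauge stands at (299,172), leaning away from the robot.

```bash
cat >> h.py <<'E'
def rect(f,mask,zlo,zhi):
    "min-area rect of the mask's points in a height band: centre, (long,short), angle of long axis, median z"
    r,c=np.nonzero(mask&(f['range_z']>0));P=world(f,r,c)
    P=P[(P[:,2]>zlo)&(P[:,2]<zhi)]
    (cx,cy),(w,h),a=cv2.minAreaRect(P[:,:2].astype(np.float32))
    if w<h: w,h,a=h,w,a+90
    return np.round([cx,cy,w,h,(np.radians(a)+np.pi/2)%np.pi-np.pi/2,np.median(P[:,2])],2)
E
python3 - <<'E'
from h import *
for n in ['top','scene']:
    f=grab_frame(n)
    for l in ['plate_a','plate_ringed','long_plate','tray','gauge','stand']:
        for d in outline_of(l,n):
            m=d['mask']; col=f['pixels'][m].mean(0).round()
            try: print(n,l,round(d['score'],2),np.round(d['rect']),m.sum(),col,rect(f,m,5 if l!='tray' else 11,300))
            except Exception as e: print(n,l,e)
    for d in landmark_of('ring',n)[:1]: print('ring',onz(f,*d['point'],13))
    # gauge points
    for l in ['gauge','probe_tip','stand','gauge_mid']:
        for d in landmark_of(l,n)[:1]: print(l,d['point'],onz(f,*d['point'],{'gauge':56,'probe_tip':40,'stand':0,'gauge_mid':90}[l]))
    if n=='top':
        m=outline_of('gauge',n)[0]['mask'];r,c=np.nonzero(m);P=world(f,r,c);
        for lo in range(0,160,15):
            q=P[(P[:,2]>lo)&(P[:,2]<=lo+15)]
            if len(q): print(lo,len(q),q.mean(0).round(1),q.min(0).round(),q.max(0).round())
E
```

```text
top plate_a 0.71 [414. 173.  29.  44.] 738 [145. 143. 139.] [ 6.1699e+02 -3.3783e+02  9.8280e+01  3.9640e+01  3.3000e-01  9.6700e+00]
top plate_a 0.69 [330. 243.  26.  45.] 708 [150. 149. 145.] [ 4.5703e+02 -1.4880e+02  9.9450e+01  3.8110e+01 -2.5000e-01  9.6000e+00]
top plate_a 0.68 [150. 302.  41.  46.] 803 [195. 101.  14.] [318.74 254.98  99.91  39.94   0.74   9.75]
top plate_a 0.64 [272. 247.  21.  46.] 716 [152. 150. 145.] [ 4.4156e+02 -1.9620e+01  1.0015e+02  3.7900e+01  6.0000e-02  9.9000e+00]
top plate_a 0.63 [385. 244.  21.  50.] 745 [147. 146. 142.] [ 4.5236e+02 -2.7426e+02  9.8800e+01  3.8560e+01 -1.0000e-02  9.6200e+00]
top plate_a 0.6 [342. 308.  40.  40.] 707 [184.  95.  15.] [ 310.9  -177.05   98.75   38.9    -0.63    9.56]
top plate_a 0.17 [367. 115.  27.  26.] 605 [131. 128. 123.] [ 744.67 -225.94   52.42   49.44    1.53   68.67]
top plate_ringed 0.82 [181. 195.  22.  46.] 652 [140. 142. 140.] [ 5.5752e+02  1.9606e+02  9.9210e+01  3.8880e+01 -1.1000e-01  1.2590e+01]
top long_plate 0.66 [366. 175.  28.  64.] 1127 [133. 129. 122.] [ 6.0994e+02 -2.2366e+02  1.4004e+02  
[... 2783 characters left out ...]
.] 625 [124. 126. 125.] [ 6.1752e+02 -3.3655e+02  9.9720e+01  3.8270e+01  3.3000e-01  1.1760e+01]
scene gauge 0.89 [242. 219.  35.  44.] 846 [75. 75. 75.] [627.27 -78.66  49.47  38.3    1.36 112.84]
scene stand 0.69 [247. 250.  54.  48.] 1383 [21. 21. 22.] [ 6.1499e+02 -7.5000e+01  9.3730e+01  7.1780e+01 -2.8000e-01  2.1570e+01]
scene stand 0.37 [304. 214.  25.  26.] 528 [123. 125. 124.] [ 4.4178e+02 -1.8230e+01  1.0423e+02  3.8740e+01  6.0000e-02  1.0990e+01]
ring [570.06130301 195.74889863  13.        ]
gauge [240.1, 251.5] [627.40397726 -62.15718453  56.        ]
stand [252.9, 252.2] [603.68822899 -72.78895728   0.        ]
gauge_mid [204.7, 251.1] [563.16814169 -90.63389725  90.        ]
```

Positions agree between the two cameras, to within 1–2 mm for most of the plates. I'll go over the first plate.

Request:
drive_tool(
  targets=[
    {"x":13,"y":-30,"z":0,"az":0.15},
    {"x":27.7,"y":-67.4,"z":-5,"az":0.306},
    {"x":27.7,"y":-67.4,"z":-5,"az":0.306},
    {"x":27.7,"y":-67.4,"z":-5,"az":0.306},
    {"x":27.7,"y":-67.4,"z":-5,"az":0.306},
    {"x":27.7,"y":-67.4,"z":-5,"az":0.306},
    {"x":27.7,"y":-67.4,"z":-5,"az":0.306},
    {"x":27.7,"y":-67.4,"z":-5,"az":0.306},
    {"x":27.7,"y":-67.4,"z":-5,"az":0.306},
    {"x":27.7,"y":-67.4,"z":-5,"az":0.306},
    {"x":27.7,"y":-67.4,"z":-5,"az":0.306},
    {"x":27.7,"y":-67.4,"z":-5,"az":0.306},
  ],
  force=40,
)

```text
invalid input
```

Request:
drive_tool(
  targets=[
    {"gripper":8.5,"x":13,"y":-30,"z":0,"ax":0,"ay":0,"az":0.15},
    {"gripper":8.5,"x":27.7,"y":-67.4,"z":-5,"ax":0,"ay":0,"az":0.306},
    {"gripper":8.5,"x":27.7,"y":-67.4,"z":-5,"ax":0,"ay":0,"az":0.306},
    {"gripper":8.5,"x":27.7,"y":-67.4,"z":-5,"ax":0,"ay":0,"az":0.306},
    {"gripper":8.5,"x":27.7,"y":-67.4,"z":-5,"ax":0,"ay":0,"az":0.306},
    {"gripper":8.5,"x":27.7,"y":-67.4,"z":-5,"ax":0,"ay":0,"az":0.306},
    {"gripper":8.5,"x":27.7,"y":-67.4,"z":-5,"ax":0,"ay":0,"az":0.306},
    {"gripper":8.5,"x":27.7,"y":-67.4,"z":-5,"ax":0,"ay":0,"az":0.306},
    {"gripper":8.5,"x":27.7,"y":-67.4,"z":-5,"ax":0,"ay":0,"az":0.306},
    {"gripper":8.5,"x":27.7,"y":-67.4,"z":-5,"ax":0,"ay":0,"az":0.306},
    {"gripper":8.5,"x":27.7,"y":-67.4,"z":-5,"ax":0,"ay":0,"az":0.306},
    {"gripper":8.5,"x":27.7,"y":-67.4,"z":-5,"ax":0,"ay":0,"az":0.306},
  ],
  force=40,
)

```text
clock: 3.55
eef_pos: [393.1, 99.2, 191.3]
orientation: [-0.03, 1.0, 0.0, 0.001]
contact_force: [0.9, 0.4, 0.4]
gripper_width: 85.3
finger_force: 0.0
```

Request:
drive_tool(
  targets=[
    {"gripper":7,"x":4.85,"y":-11.85,"z":-4,"ax":0,"ay":0,"az":0},
    {"gripper":7,"x":4.85,"y":-11.85,"z":-7,"ax":0,"ay":0,"az":0},
    {"gripper":7,"x":4.85,"y":-11.85,"z":-7,"ax":0,"ay":0,"az":0},
    {"gripper":7,"x":4.85,"y":-11.85,"z":-7,"ax":0,"ay":0,"az":0},
    {"gripper":7,"x":4.85,"y":-11.85,"z":-7,"ax":0,"ay":0,"az":0},
  ],
)

```text
clock: 4.05
eef_pos: [440.5, -18.2, 120.2]
orientation: [-0.028, 1.0, 0.0, -0.001]
contact_force: [0.4, -0.2, 0.4]
gripper_width: 70.0
finger_force: 0.0
```

```bash
python3 - <<'E'
from h import *
f=grab_frame('wrist');save(f,'w1.png');o=get_obs();print(o['eef_pos'],o['orientation'],o['joints'])
E=np.array(f['extrinsics']);T=np.eye(4);T[:3,:3]=R.from_quat(o['orientation']).as_matrix();T[:3,3]=o['eef_pos']
print(np.linalg.inv(T)@E)
for d in outline_of('plate_a','wrist'):
    print(d['score'],d['rect'],rect(f,d['mask'],5,20))
E
```

```text
[441.07143566 -17.45335788 121.04826544] [-2.90088633e-02  9.99579121e-01  2.32043451e-04 -1.10829487e-04] [-9.63303934e-02 -8.52118732e-02  2.19784352e+00  5.04996799e-04
  1.02923900e+00 -1.72541296e+00]
[[-1.77986871e-03  9.51521171e-01  3.07578109e-01  7.94101092e+01]
 [ 9.99998017e-01  1.41869331e-03  1.39785130e-03 -7.19791998e-01]
 [ 8.93726105e-04  3.07579987e-01 -9.51521809e-01 -1.42208210e+02]
 [ 0.00000000e+00  0.00000000e+00  0.00000000e+00  1.00000000e+00]]
0.79 [434.3, 115.8, 56.2, 135.3] [3.6082e+02 1.0626e+02 1.0028e+02 3.9490e+01 2.5000e-01 1.0160e+01]
0.73 [136.6, 212.9, 64.3, 114.8] [ 4.5723e+02 -1.4851e+02  1.0120e+02  3.9060e+01 -2.5000e-01  1.0440e+01]
0.73 [278.6, 205.8, 45.5, 111.0] [ 4.4200e+02 -1.9290e+01  1.0055e+02  3.8080e+01  6.0000e-02  1.0380e+01]
0.6 [81.6, 50.9, 107.5, 101.7] [ 314.48 -179.1    90.8    40.     -0.63   10.43]
0.59 [13.2, 201.4, 24.3, 110.6] [ 4.5196e+02 -2.6328e+02  1.0120e+02  2.4730e+01 -8.0000e-02  1.0280e+01]
0.53 [7.8, 368.9, 14.9, 29.8] [ 6.4805e+02 -3.0705e+02  2.8000e+01  1.0170e+01 -7.0000e-02  8.7500e+00]
```

View pics/w1.png

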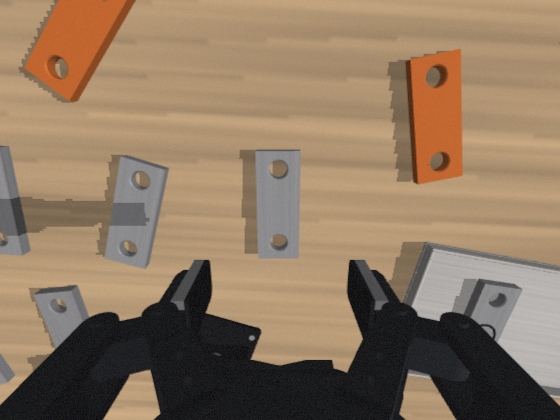

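The plate is centred between the fingers (its centre at about (278,205)), and the wrist-camera position matches the others. I'll descend and grip.

Request:
drive_tool(
  targets=[
    {"gripper":6,"x":0.1,"y":-0.15,"z":-4,"ax":0,"ay":0,"az":0},
    {"gripper":6,"x":0.1,"y":-0.15,"z":-8,"ax":0,"ay":0,"az":0},
    {"gripper":6,"x":0.1,"y":-0.15,"z":-10.5,"ax":0,"ay":0,"az":0},
    {"gripper":6,"x":0.1,"y":-0.15,"z":-11.7,"ax":0,"ay":0,"az":0},
    {"gripper":6,"x":0.1,"y":-0.15,"z":-11.7,"ax":0,"ay":0,"az":0},
    {"gripper":3,"x":0.1,"y":-0.15,"z":-11.7,"ax":0,"ay":0,"az":0},
    {"gripper":3,"x":0.1,"y":-0.15,"z":-11.7,"ax":0,"ay":0,"az":0},
    {"gripper":3,"x":0.1,"y":-0.15,"z":-11.7,"ax":0,"ay":0,"az":0},
    {"gripper":3,"x":0.1,"y":-0.15,"z":-11.7,"ax":0,"ay":0,"az":0},
    {"gripper":3,"x":0.1,"y":-0.15,"z":-11.7,"ax":0,"ay":0,"az":0},
  ],
  force=50,
)

```text
clock: 5.15
eef_pos: [444.1, -18.8, 6.1]
orientation: [-0.03, 1.0, 0.0, 0.002]
contact_force: [-1.7, 2.1, 6.1]
gripper_width: 35.4
finger_force: 49.7
```

Request:
drive_tool(
  targets=[
    {"gripper":3,"x":0,"y":0,"z":2,"ax":0,"ay":0,"az":0},
    {"gripper":3,"x":0,"y":0,"z":5,"ax":0,"ay":0,"az":0},
    {"gripper":3,"x":0,"y":0,"z":9,"ax":0,"ay":0,"az":0},
    {"gripper":3,"x":0,"y":0,"z":9,"ax":0,"ay":0,"az":0},
  ],
)

```text
clock: 5.55
eef_pos: [447.4, -19.5, 100.3]
orientation: [-0.03, 1.0, -0.001, 0.006]
contact_force: [0.5, -1.0, -1.9]
gripper_width: 35.2
finger_force: 50.5
```

```bash
python3 - <<'E'
from h import *
f=grab_frame('wrist');save(f,'w2.png');o=get_obs();print(o['eef_pos'],o['orientation'],o['contact_force'],o['gripper_width'],o['finger_force'])
for d in outline_of('plate_a','wrist'):
    print(d['score'],d['rect'],rect(f,d['mask'],5,160))
f=grab_frame('top')
for d in outline_of('plate_a','top'):
    print(d['score'],d['rect'],rect(f,d['mask'],5,160))
E
```

```text
[445.60701979 -19.36275019  97.81918963] [-2.95551720e-02  9.99552732e-01 -6.12842472e-04  4.52235954e-03] [ 0.58072786  0.34039746 -3.03693117] 35.505585451536746 50.47531485557556
0.93 [127.3, 209.5, 68.6, 124.7] [ 4.5712e+02 -1.4856e+02  1.0134e+02  3.9050e+01 -2.6000e-01  1.0450e+01]
0.76 [454.5, 103.0, 59.2, 150.6] [3.6116e+02 1.0617e+02 1.0088e+02 4.0400e+01 2.5000e-01 1.0130e+01]
0.72 [279.6, 258.0, 79.9, 176.6] [ 4.4545e+02 -1.9650e+01  1.0139e+02  3.8180e+01  6.0000e-02  1.0431e+02]
0.71 [5.2, 226.0, 10.4, 62.6] [ 4.8326e+02 -2.5562e+02  3.7850e+01  4.5400e+00 -1.0000e-01  7.9200e+00]
0.68 [54.5, 43.0, 105.9, 86.1] [ 322.01 -184.86   71.65   40.37   -0.63   10.39]
0.85 [386.1, 243.1, 24.1, 46.6] [ 4.5206e+02 -2.7480e+02  9.8970e+01  3.8710e+01 -2.0000e-02  9.5800e+00]
0.82 [330.2, 242.4, 25.3, 45.9] [ 4.5691e+02 -1.4888e+02  9.9800e+01  3.8300e+01 -2.5000e-01  9.7100e+00]
0.82 [342.5, 308.2, 38.7, 41.8] [ 310.38 -176.14   98.97   39.58   -0.63    9.58]
0.63 [413.5, 173.1, 34.4, 43.9] [ 6.1758e+02 -3.3817e+02  9.8980e+01  4.0400e+01  3.4000e-01  9.4700e+00]
0.58 [149.6, 301.0, 39.8, 46.8] [319.1  254.68 100.11  39.16   0.74   9.56]
0.46 [216.1, 282.9, 27.6, 40.5] [358.02 110.91 101.42  24.76   0.54   9.71]
```

View pics/w2.png

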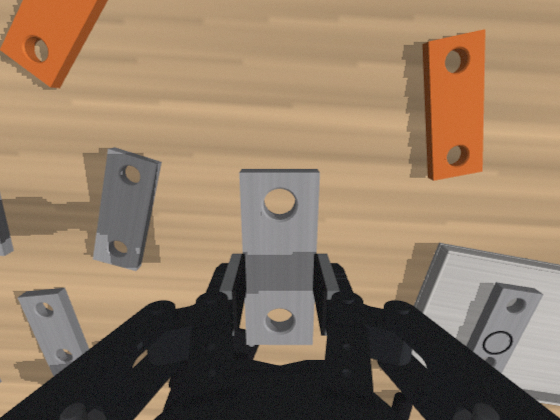

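The plate is held squarely (centre at about (280,258) in the wrist view). I'll carry it over the tray.

Request:
drive_tool(
  targets=[
    {"gripper":3,"x":11.9,"y":28,"z":0,"ax":0,"ay":0,"az":-0.18},
    {"gripper":3,"x":11.9,"y":28,"z":0,"ax":0,"ay":0,"az":-0.18},
    {"gripper":3,"x":11.9,"y":28,"z":0,"ax":0,"ay":0,"az":-0.18},
    {"gripper":3,"x":11.9,"y":28,"z":0,"ax":0,"ay":0,"az":-0.18},
    {"gripper":3,"x":11.9,"y":28,"z":0,"ax":0,"ay":0,"az":-0.18},
    {"gripper":3,"x":11.9,"y":28,"z":0,"ax":0,"ay":0,"az":-0.18},
    {"gripper":3,"x":11.9,"y":28,"z":-1,"ax":0,"ay":0,"az":-0.18},
    {"gripper":3,"x":11.9,"y":28,"z":-3,"ax":0,"ay":0,"az":-0.18},
    {"gripper":3,"x":11.9,"y":28,"z":-5,"ax":0,"ay":0,"az":-0.18},
    {"gripper":3,"x":11.9,"y":28,"z":-5,"ax":0,"ay":0,"az":-0.18},
    {"gripper":3,"x":11.9,"y":28,"z":-5,"ax":0,"ay":0,"az":-0.18},
  ],
  force=70,
)

```text
clock: 6.85
eef_pos: [559.3, 260.0, 41.8]
orientation: [0.06, 0.998, -0.001, -0.002]
contact_force: [0.6, 0.1, -2.9]
gripper_width: 34.2
finger_force: 70.4
```

```bash
python3 - <<'E'
from h import *
f=grab_frame('wrist');save(f,'w3.png');o=get_obs();print(o['eef_pos'],o['orientation'],o['contact_force'],o['gripper_width'],o['finger_force'])
for l in ['plate_a','plate_ringed']:
  for d in outline_of(l,'wrist'):
    print(d['score'],d['rect'],rect(f,d['mask'],5,160))
E
```

```text
[560.54784475 260.45340341  43.19155573] [ 6.05466432e-02  9.98165025e-01 -3.86954604e-04 -7.32224114e-04] [-0.02522104 -0.50427805 -2.45036956] 33.939631260682745 70.4238224029541
0.83 [280.3, 256.4, 81.4, 179.5] [ 5.6953e+02  2.5873e+02  1.2574e+02  3.8060e+01 -1.2000e-01  4.5680e+01]
0.76 [176.6, 241.4, 73.3, 137.0] [ 5.5427e+02  2.0020e+02  9.2690e+01  4.5990e+01 -1.1000e-01  1.3400e+01]
```

```bash
cat >> h.py <<'E'
def plane(f,mask,zlo,zhi):
    r,c=np.nonzero(mask&(f['range_z']>0));P=world(f,r,c);P=P[(P[:,2]>zlo)&(P[:,2]<zhi)]
    m=np.median(P,0);k=np.linalg.lstsq(np.c_[P[:,:2]-m[:2],np.ones(len(P))],P[:,2],rcond=None)[0]
    (cx,cy),s,a=cv2.minAreaRect(P[:,:2].astype(np.float32))
    return np.round([cx,cy,*s,a,*k],3)
E
python3 - <<'E'
from h import *
f=grab_frame('wrist')
for d in outline_of('plate_a','wrist')[:1]: print(plane(f,d['mask'],38,54))
E
```

```text
[5.59909e+02 2.61168e+02 3.81390e+01 1.01093e+02 8.30760e+01 2.00000e-03
 2.00000e-03 4.84070e+01]
```

Request:
drive_tool(
  targets=[
    {"gripper":3,"x":0.2,"y":0,"z":-1.5,"ax":0,"ay":0,"az":0},
    {"gripper":3,"x":0.2,"y":0,"z":-2.8,"ax":0,"ay":0,"az":0},
    {"gripper":3,"x":0.2,"y":0,"z":-3.2,"ax":0,"ay":0,"az":0},
    {"gripper":3,"x":0.2,"y":0,"z":-3.4,"ax":0,"ay":0,"az":0},
    {"gripper":3,"x":0.2,"y":0,"z":-3.5,"ax":0,"ay":0,"az":0},
    {"gripper":3,"x":0.2,"y":0,"z":-3.6,"ax":0,"ay":0,"az":0},
    {"gripper":3,"x":0.2,"y":0,"z":-3.6,"ax":0,"ay":0,"az":0},
  ],
)

```text
clock: 7.8
eef_pos: [561.3, 260.2, 9.3]
orientation: [0.06, 0.998, -0.001, -0.002]
contact_force: [-8.9, -3.9, 15.1]
gripper_width: 34.2
finger_force: 73.5
```

The plate is down on the tray floor. Release and lift.

Request:
drive_tool(
  targets=[
    {"gripper":4.2,"x":0,"y":0,"z":0,"ax":0,"ay":0,"az":0},
    {"gripper":4.8,"x":0,"y":0,"z":0,"ax":0,"ay":0,"az":0},
    {"gripper":5.0,"x":0,"y":0,"z":0,"ax":0,"ay":0,"az":0},
    {"gripper":5.0,"x":0,"y":0,"z":1,"ax":0,"ay":0,"az":0},
    {"gripper":5.0,"x":0,"y":0,"z":4,"ax":0,"ay":0,"az":0},
    {"gripper":6,"x":0,"y":0,"z":9,"ax":0,"ay":0,"az":0},
    {"gripper":6,"x":0,"y":0,"z":11,"ax":0,"ay":0,"az":0},
    {"gripper":6,"x":0,"y":0,"z":11,"ax":0,"ay":0,"az":0},
  ],
)

```text
clock: 8.6
eef_pos: [566.8, 262.6, 123.8]
orientation: [0.06, 0.998, 0.002, 0.005]
contact_force: [-0.1, 0.1, 0.4]
gripper_width: 59.9
finger_force: 0.0
```

```bash
python3 - <<'E'
from h import *
f=grab_frame('wrist');o=get_obs();print(o['eef_pos'],o['orientation'],o['contact_force'],o['gripper_width'],o['finger_force'])
for l in ['plate_a','plate_ringed']:
  for d in outline_of(l,'wrist'): print(l,round(d['score'],2),d['rect'],rect(f,d['mask'],5,160),plane(f,d['mask'],5,22))
for d in landmark_of('ring','wrist'): print('ring',d['score'],onz(f,*d['point'],13))
save(f,'w4.png')
E
```

```text
[565.01903494 261.8925234  121.05877751] [0.06029624 0.99817654 0.00123224 0.00253747] [-0.62320298 -0.40339681 -0.39775056] 60.16386291916428 0.0
plate_a 0.8 [275.7, 193.9, 46.0, 113.6] [ 5.5980e+02  2.6083e+02  1.0006e+02  3.8050e+01 -1.2000e-01  1.3390e+01] [559.805 260.833  38.047 100.063  83.223  -0.     -0.     13.287]
plate_a 0.74 [55.8, 19.1, 66.8, 38.2] [397.6  116.66  39.18  26.17  -1.33  10.32] [ 3.97598e+02  1.16663e+02  2.61660e+01  3.91810e+01  1.35540e+01
 -2.00000e-02 -1.70000e-02  9.98300e+00]
plate_a 0.5 [287.9, 193.9, 396.8, 168.6] [564.26 270.41 317.04 146.38   1.44  14.46] [ 5.64264e+02  2.70411e+02  3.17042e+02  1.46381e+02  8.24490e+01
 -1.50000e-02  2.00000e-03  1.27460e+01]
plate_ringed 0.79 [203.0, 200.2, 52.4, 105.9] [ 5.5788e+02  1.9622e+02  1.0031e+02  3.8770e+01 -1.1000e-01  1.3440e+01] [ 5.57885e+02  1.96221e+02  3.87710e+01  1.00310e+02  8.36100e+01
 -1.00000e-03 -1.40000e-02  1.31880e+01]
plate_ringed 0.66 [277.0, 193.8, 46.7, 113.5] [ 5.5977e+02  2.6073e+02  9.9990e+01  3.7950e+01 -1.2000e-01  1.3390e+01] [559.768 260.726  37.95   99.994  82.902  -0.     -0.     13.285]
ring 0.57 [566.73628406 197.52604628  13.        ]
```

View pics/w4.png

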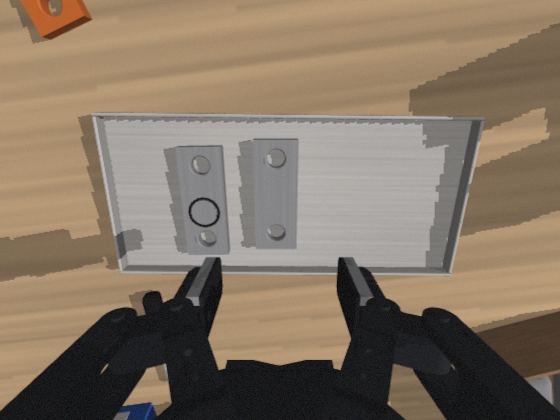

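The plate lies flat in the tray at (560,261), 65 mm beside the ringed one. The ring shows at (204,212). Now plate B.

Request:
drive_tool(
  targets=[
    {"gripper":6,"x":-10.6,"y":-41,"z":0,"ax":0,"ay":0,"az":-0.135},
    {"gripper":6,"x":-10.6,"y":-41,"z":0,"ax":0,"ay":0,"az":-0.135},
    {"gripper":6,"x":-10.6,"y":-41,"z":0,"ax":0,"ay":0,"az":-0.135},
    {"gripper":6,"x":-10.6,"y":-41,"z":0,"ax":0,"ay":0,"az":-0.135},
    {"gripper":6,"x":-10.6,"y":-41,"z":0,"ax":0,"ay":0,"az":-0.135},
    {"gripper":6,"x":-10.6,"y":-41,"z":0,"ax":0,"ay":0,"az":-0.135},
    {"gripper":6,"x":-10.6,"y":-41,"z":0,"ax":0,"ay":0,"az":-0.135},
    {"gripper":6,"x":-10.6,"y":-41,"z":0,"ax":0,"ay":0,"az":-0.135},
    {"gripper":6,"x":-10.6,"y":-41,"z":0,"ax":0,"ay":0,"az":-0.135},
    {"gripper":6,"x":-10.6,"y":-41,"z":0,"ax":0,"ay":0,"az":-0.135},
    {"gripper":6,"x":-10.6,"y":-41,"z":0,"ax":0,"ay":0,"az":-0.135},
    {"gripper":6,"x":-10.6,"y":-41,"z":0,"ax":0,"ay":0,"az":-0.135},
  ],
)

```text
clock: 10.0
eef_pos: [456.7, -147.8, 116.9]
orientation: [0.127, 0.992, 0.0, -0.001]
contact_force: [0.1, -0.2, -0.4]
gripper_width: 60.0
finger_force: 0.0
```

```bash
python3 - <<'E'
from h import *
f=grab_frame('wrist')
for d in outline_of('plate_a','wrist')[:4]: print(round(d['score'],2),d['rect'],rect(f,d['mask'],5,160))
o=[(get_obs(),grab_frame('wrist'))[0]['eef_pos'] for i in range(6)];print(np.round(o,1),np.mean(o,0));print(get_obs()['orientation'])
E
```

```text
0.8 [551.9, 24.5, 11.2, 49.0] [3.6489e+02 8.7280e+01 2.1330e+01 2.9500e+00 1.8000e-01 6.6900e+00]
0.75 [192.3, 55.0, 84.0, 109.9] [ 318.11 -181.73   81.69   38.66   -0.63   10.39]
0.7 [153.9, 388.6, 35.1, 45.4] [ 6.2714e+02 -3.3414e+02  5.6260e+01  3.9750e+01  3.4000e-01  1.0660e+01]
0.67 [142.1, 233.9, 79.0, 110.9] [ 4.5249e+02 -2.7411e+02  1.0117e+02  3.9300e+01 -1.0000e-02  1.0490e+01]
[[ 457.1 -147.7  117.4]
 [ 457.2 -147.8  117.5]
 [ 457.3 -147.9  117.7]
 [ 457.3 -148.   117.8]
 [ 457.3 -148.2  117.8]
 [ 457.3 -148.3  117.9]] [ 457.26070182 -147.97826976  117.68531722]
[ 1.27086926e-01  9.91891580e-01 -1.57513093e-05  8.64352090e-05]
```

Request:
drive_tool(
  targets=[
    {"gripper":6,"x":0,"y":0,"z":-4,"ax":0,"ay":0,"az":0},
    {"gripper":6,"x":0,"y":0,"z":-8,"ax":0,"ay":0,"az":0},
    {"gripper":6,"x":0,"y":0,"z":-10.5,"ax":0,"ay":0,"az":0},
    {"gripper":6,"x":0,"y":0,"z":-11.3,"ax":0,"ay":0,"az":0},
    {"gripper":6,"x":0,"y":0,"z":-11.3,"ax":0,"ay":0,"az":0},
    {"gripper":6,"x":0,"y":0,"z":-11.3,"ax":0,"ay":0,"az":0},
    {"gripper":3,"x":0,"y":0,"z":-11.3,"ax":0,"ay":0,"az":0},
    {"gripper":3,"x":0,"y":0,"z":-11.3,"ax":0,"ay":0,"az":0},
    {"gripper":3,"x":0,"y":0,"z":-11.3,"ax":0,"ay":0,"az":0},
    {"gripper":3,"x":0,"y":0,"z":-11.3,"ax":0,"ay":0,"az":0},
    {"gripper":3,"x":0,"y":0,"z":-11.3,"ax":0,"ay":0,"az":0},
  ],
  force=60,
)

```text
clock: 11.5
eef_pos: [458.8, -149.5, 7.1]
orientation: [0.128, 0.992, -0.0, 0.002]
contact_force: [-1.7, 1.2, 8.1]
gripper_width: 34.4
finger_force: 59.0
```

Request:
drive_tool(
  targets=[
    {"gripper":3,"x":0,"y":0,"z":2,"ax":0,"ay":0,"az":0},
    {"gripper":3,"x":0,"y":0,"z":5,"ax":0,"ay":0,"az":0},
    {"gripper":3,"x":0,"y":0,"z":9,"ax":0,"ay":0,"az":0},
    {"gripper":3,"x":0,"y":0,"z":9,"ax":0,"ay":0,"az":0},
    {"gripper":3,"x":0,"y":0,"z":9,"ax":0,"ay":0,"az":0},
  ],
)

```text
clock: 12.0
eef_pos: [458.2, -149.4, 96.5]
orientation: [0.128, 0.992, -0.0, 0.002]
contact_force: [-1.0, 0.8, -3.8]
gripper_width: 34.5
finger_force: 60.1
```

```bash
python3 - <<'E'
from h import *
f=grab_frame('wrist');o=get_obs();print(o['eef_pos'],o['contact_force'])
for d in outline_of('plate_a','wrist')[:4]: print(round(d['score'],2),d['rect'],rect(f,d['mask'],70,160) if d['mask'][220:260,270:290].any() else 0,)
E
```

```text
[ 456.76189943 -148.87045395   94.93473591] [-1.28521936  0.01131025 -2.62936865]
0.92 [183.3, 52.6, 83.5, 105.3] 0
0.85 [129.9, 239.3, 87.5, 122.4] 0
0.69 [279.4, 258.4, 81.7, 176.6] [ 4.5655e+02 -1.4890e+02  1.0093e+02  3.8150e+01 -2.5000e-01  9.9570e+01]
0.69 [156.8, 404.8, 34.7, 26.4] 0
```

Request:
drive_tool(
  targets=[
    {"gripper":3,"x":11.2,"y":47.4,"z":0,"ax":0,"ay":0,"az":0.13},
    {"gripper":3,"x":11.2,"y":47.4,"z":0,"ax":0,"ay":0,"az":0.13},
    {"gripper":3,"x":11.2,"y":47.4,"z":0,"ax":0,"ay":0,"az":0.13},
    {"gripper":3,"x":11.2,"y":47.4,"z":0,"ax":0,"ay":0,"az":0.13},
    {"gripper":3,"x":11.2,"y":47.4,"z":0,"ax":0,"ay":0,"az":0.13},
    {"gripper":3,"x":11.2,"y":47.4,"z":0,"ax":0,"ay":0,"az":0.13},
    {"gripper":3,"x":11.2,"y":47.4,"z":0,"ax":0,"ay":0,"az":0.13},
    {"gripper":3,"x":11.2,"y":47.4,"z":0,"ax":0,"ay":0,"az":0.13},
    {"gripper":3,"x":11.2,"y":47.4,"z":0,"ax":0,"ay":0,"az":0.13},
    {"gripper":3,"x":11.2,"y":47.4,"z":0,"ax":0,"ay":0,"az":0.13},
    {"gripper":3,"x":11.2,"y":47.4,"z":0,"ax":0,"ay":0,"az":0.13},
    {"gripper":3,"x":11.2,"y":47.4,"z":0,"ax":0,"ay":0,"az":0.13},
  ],
  force=70,
)

```text
clock: 13.3
eef_pos: [567.4, 325.0, 92.1]
orientation: [0.062, 0.998, -0.001, -0.002]
contact_force: [-0.5, -0.8, -3.2]
gripper_width: 33.5
finger_force: 70.1
```

Request:
drive_tool(
  targets=[
    {"gripper":3,"x":0,"y":0,"z":-3,"ax":0,"ay":0,"az":0},
    {"gripper":3,"x":0,"y":0,"z":-5,"ax":0,"ay":0,"az":0},
    {"gripper":3,"x":0,"y":0,"z":-5,"ax":0,"ay":0,"az":0},
    {"gripper":3,"x":0,"y":0,"z":-5,"ax":0,"ay":0,"az":0},
    {"gripper":3,"x":0,"y":0,"z":-5,"ax":0,"ay":0,"az":0},
  ],
)

```text
clock: 13.8
eef_pos: [569.9, 324.6, 46.0]
orientation: [0.063, 0.998, 0.0, 0.001]
contact_force: [-0.3, -0.0, -2.4]
gripper_width: 33.6
finger_force: 70.3
```

```bash
python3 - <<'E'
from h import *
f=grab_frame('wrist');o=get_obs();print(o['eef_pos'],o['orientation'],o['contact_force'])
for d in outline_of('plate_a','wrist')[:4]: print(round(d['score'],2),d['rect'],plane(f,d['mask'],30,60) if d['mask'][220:260,270:290].any() else rect(f,d['mask'],5,20))
E
```

```text
[570.19864463 324.95600876  46.45709032] [6.32295242e-02 9.97998279e-01 5.96789204e-04 1.05192218e-03] [-0.51504695  0.52743494 -2.02470277]
0.86 [176.9, 232.8, 77.2, 145.9] [ 5.5995e+02  2.6072e+02  1.0087e+02  3.8790e+01 -1.2000e-01  1.3380e+01]
0.61 [279.1, 256.2, 79.3, 180.3] [ 5.68349e+02  3.24723e+02  3.81190e+01  1.01297e+02  8.28050e+01
  3.00000e-03 -2.00000e-03  4.85600e+01]
```

Request:
drive_tool(
  targets=[
    {"gripper":3,"x":0,"y":0,"z":-1.5,"ax":0,"ay":0,"az":0},
    {"gripper":3,"x":0,"y":0,"z":-2.7,"ax":0,"ay":0,"az":0},
    {"gripper":3,"x":0,"y":0,"z":-3.1,"ax":0,"ay":0,"az":0},
    {"gripper":3,"x":0,"y":0,"z":-3.3,"ax":0,"ay":0,"az":0},
    {"gripper":3,"x":0,"y":0,"z":-3.4,"ax":0,"ay":0,"az":0},
    {"gripper":3,"x":0,"y":0,"z":-3.5,"ax":0,"ay":0,"az":0},
    {"gripper":3,"x":0,"y":0,"z":-3.5,"ax":0,"ay":0,"az":0},
    {"gripper":3,"x":0,"y":0,"z":-3.5,"ax":0,"ay":0,"az":0},
  ],
)

```text
clock: 14.7
eef_pos: [569.4, 325.3, 10.4]
orientation: [0.063, 0.998, 0.0, 0.0]
contact_force: [-2.0, 0.2, 1.2]
gripper_width: 33.7
finger_force: 71.3
```

Request:
drive_tool(
  targets=[
    {"gripper":3,"x":0,"y":0,"z":-0.1,"ax":0,"ay":0,"az":0},
    {"gripper":3,"x":0,"y":0,"z":-0.1,"ax":0,"ay":0,"az":0},
    {"gripper":4.2,"x":0,"y":0,"z":-0.1,"ax":0,"ay":0,"az":0},
    {"gripper":4.8,"x":0,"y":0,"z":-0.1,"ax":0,"ay":0,"az":0},
    {"gripper":5.0,"x":0,"y":0,"z":-0.1,"ax":0,"ay":0,"az":0},
    {"gripper":5.0,"x":0,"y":0,"z":1,"ax":0,"ay":0,"az":0},
    {"gripper":5.0,"x":0,"y":0,"z":4,"ax":0,"ay":0,"az":0},
    {"gripper":6,"x":0,"y":0,"z":9,"ax":0,"ay":0,"az":0},
    {"gripper":6.5,"x":0,"y":-3,"z":14,"ax":0,"ay":0,"az":0},
    {"gripper":6.5,"x":0,"y":-7,"z":18,"ax":0,"ay":0,"az":0},
    {"gripper":6.5,"x":0,"y":-10,"z":20,"ax":0,"ay":0,"az":0},
    {"gripper":6.5,"x":0,"y":-10,"z":20,"ax":0,"ay":0,"az":0},
  ],
)

```text
clock: 15.9
eef_pos: [572.7, 222.4, 217.4]
orientation: [0.064, 0.998, 0.001, 0.005]
contact_force: [0.8, 0.2, 1.0]
gripper_width: 64.8
finger_force: 0.0
```

```bash
python3 - <<'E'
from h import *
for i in range(4): f=grab_frame('wrist')
o=get_obs();print(o['eef_pos'],o['orientation'],o['contact_force'],o['gripper_width'])
for l in ['plate_a','plate_ringed']:
  for d in outline_of(l,'wrist'): print(l,round(d['score'],2),d['rect'],rect(f,d['mask'],5,160))
g=cv2.cvtColor(f['pixels'],cv2.COLOR_RGB2GRAY)
for d in landmark_of('ring','wrist')[:1]:
    print('ring',d['score'],onz(f,*d['point'],13.2));r,c=map(int,d['point'])
    # dark ring pixels on plate top near there
    rr,cc=np.nonzero(g[r-25:r+25,c-25:c+25]<60);print(len(rr),rr.min()+r-25,rr.max()+r-25,cc.min()+c-25,cc.max()+c-25)
    (x,y),q,a=cv2.minAreaRect(np.c_[cc+c-25,rr+r-25].astype(np.float32));print(x,y,q,onz(f,y,x,13.2))
save(f,'w5.png')
E
```

```text
[568.31570455 225.43834676 208.85394034] [ 6.28235807e-02  9.98024306e-01 -4.01036556e-05 -8.24793559e-04] [ 0.32022734  0.20649921 -0.68357632] 65.03644437432622
plate_a 0.95 [145.8, 25.6, 60.0, 51.1] [3.8543e+02 1.1276e+02 5.0030e+01 3.8760e+01 2.6000e-01 1.0440e+01]
plate_a 0.89 [310.2, 172.1, 33.0, 92.9] [ 5.6005e+02  2.6087e+02  1.0033e+02  3.8250e+01 -1.2000e-01  1.3340e+01]
plate_a 0.79 [364.8, 170.7, 41.1, 92.2] [ 5.6817e+02  3.2548e+02  1.0025e+02  3.8700e+01 -1.2000e-01  1.3250e+01]
plate_ringed 0.81 [252.2, 174.8, 34.6, 83.7] [ 5.5787e+02  1.9624e+02  1.0087e+02  3.8130e+01 -1.1000e-01  1.3460e+01]
plate_ringed 0.26 [310.2, 171.8, 38.2, 86.6] [ 5.6005e+02  2.6087e+02  1.0033e+02  3.8250e+01 -1.2000e-01  1.3340e+01]
ring 0.61 [568.5767816  196.39821725  13.2       ]
86 173 195 242 264
253.0 184.0 (22.0, 22.0) [565.69446766 194.59893636  13.2       ]
```

View pics/w5.png

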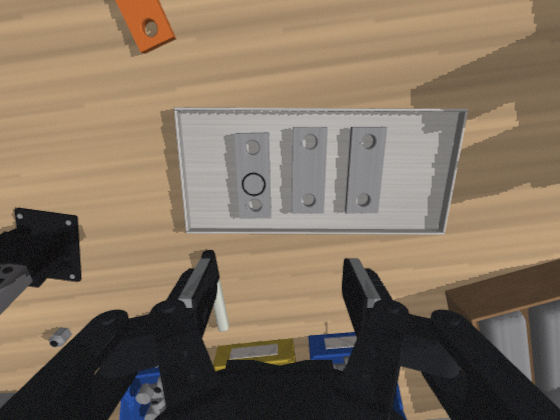

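Three plates lie flat side by side in the tray, at (253,175), (310,172) and (365,171), and the ring is at (253,184), which puts it at world (565.7, 195). Now the gauge: I'll compute its lean and a pre-grasp pose.

```bash
cat >> h.py <<'E'
def axis(yaw,t=0.262): return np.array([np.sin(t)*np.cos(yaw),np.sin(t)*np.sin(yaw),np.cos(t)])
def Rt(yaw,t=0.262):
    z=-axis(yaw,t);y=np.array([-np.sin(yaw),np.cos(yaw),0]);return R.from_matrix(np.stack([np.cross(y,z),y,z],1))
E
python3 - <<'E'
from h import *
o=get_obs();c=R.from_quat(o['orientation']);print(o['eef_pos'])
a=axis(-.275);print('rotvec',(Rt(-.275)*c.inv()).as_rotvec(),np.array([629,-81,134])+60*a-o['eef_pos'])
E
```

```text
[567.95854074 225.73191029 207.82294184]
rotvec [ 0.05266698  0.25373055 -0.14975709] [  75.99828692 -310.9519585   -15.87050876]
```

Request:
drive_tool(
  targets=[
    {"gripper":8,"x":2,"y":-5,"z":2,"ax":0,"ay":0,"az":0},
    {"gripper":8,"x":4,"y":-15,"z":3,"ax":0.02,"ay":0.1,"az":-0.06},
    {"gripper":8,"x":7.6,"y":-31,"z":2,"ax":0.053,"ay":0.254,"az":-0.15},
    {"gripper":8,"x":7.6,"y":-31,"z":2,"ax":0.053,"ay":0.254,"az":-0.15},
    {"gripper":8,"x":7.6,"y":-31,"z":2,"ax":0.053,"ay":0.254,"az":-0.15},
    {"gripper":8,"x":7.6,"y":-31,"z":2,"ax":0.053,"ay":0.254,"az":-0.15},
    {"gripper":8,"x":7.6,"y":-31,"z":1,"ax":0.053,"ay":0.254,"az":-0.15},
    {"gripper":8,"x":7.6,"y":-31,"z":0,"ax":0.053,"ay":0.254,"az":-0.15},
    {"gripper":8,"x":7.6,"y":-31,"z":-1.5,"ax":0.053,"ay":0.254,"az":-0.15},
    {"gripper":8,"x":7.6,"y":-31,"z":-1.5,"ax":0.053,"ay":0.254,"az":-0.15},
    {"gripper":8,"x":7.6,"y":-31,"z":-1.5,"ax":0.053,"ay":0.254,"az":-0.15},
  ],
  force=40,
)

```text
clock: 17.35
eef_pos: [644.2, -82.8, 193.7]
orientation: [0.136, 0.982, 0.019, -0.129]
contact_force: [-0.3, 0.3, 1.3]
gripper_width: 79.6
finger_force: 0.0
```

```bash
python3 - <<'E'
from h import *
for i in range(4): f=grab_frame('wrist')
o=get_obs();print(o['eef_pos'],o['orientation'],o['joints']);save(f,'w6.png')
c=R.from_quat(o['orientation']);print('rem rot',(Rt(-.275)*c.inv()).as_rotvec())
for yaw in [-.275]:
    B=np.stack([np.cross(*( [np.array([-np.sin(yaw),np.cos(yaw),0]),axis(yaw)])),np.array([-np.sin(yaw),np.cos(yaw),0]),axis(yaw)],0) # rows gx,gy,gz
ms=outline_of('gauge','wrist')
for d in ms: print(d['score'],d['rect'])
m=ms[0]['mask'];r,cc=np.nonzero(m&(f['range_z']>0));P=world(f,r,cc);P=P[P[:,2]>60]
q=P@B.T
t=q[:,2]>np.percentile(q[:,2],97)-3
print('top n',t.sum(),'w',np.percentile(q[:,2],[50,90,97,99]),'u',np.percentile(q[t,0],[1,99]),'v',np.percentile(q[t,1],[1,99]))
s=~t&(q[:,2]<np.percentile(q[:,2],97)-8)
print('face n',s.sum(),'u',np.percentile(q[s,0],[5,50,95]),'v',np.percentile(q[s,1],[1,99]))
k=np.linalg.lstsq(np.c_[q[s,1:],np.ones(s.sum())],q[s,0],rcond=None)[0];print('face slopes du/dv,du/dw',k)
k=np.linalg.lstsq(np.c_[q[t,:2],np.ones(t.sum())],q[t,2],rcond=None)[0];print('top slopes',k)
uc=np.mean(np.percentile(q[t,0],[1,99]));vc=np.mean(np.percentile(q[t,1],[1,99]));wc=np.median(q[t,2])
print('top centre',np.array([uc,vc,wc])@B)
E
```

```text
[645.53385479 -84.01424727 195.93026811] [ 0.13601993  0.98234474  0.01829196 -0.127133  ] [-0.1811832   0.41093792  1.49775166  0.02534417  1.489311   -1.48211958]
rem rot [-0.00010429  0.00460924  0.00035759]
0.88 [276.9, 217.0, 68.0, 56.2]
0.2 [151.9, 225.0, 74.7, 108.4]
top n 1914 w [292.46074998 294.17653042 294.60375813 294.90352235] u [562.90494346 587.25391062] v [ 70.03396728 115.23760589]
face n 1196 u [561.23751844 562.15734141 563.41067409] v [ 69.68771041 115.36803556]
face slopes du/dv,du/dw [-4.25474070e-03 -3.62645011e-03  5.63553255e+02]
top slopes [ 1.07706994e-02 -1.54127546e-04  2.87290160e+02]
top centre [632.90588193 -82.32106477 134.54648036]
```

View pics/w6.png

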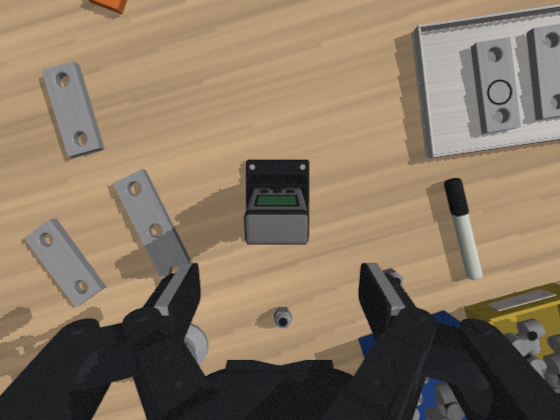

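The gauge top is centred between the fingers, at about (277,220), and its faces match the assumed 15° lean. I'll compute the shifts for the approach.

```bash
python3 - <<'E'
from h import *
o=get_obs();p=o['eef_pos'];t=np.array([632.9,-82.3,134.5]);a=axis(-.275)
for s in [30,0,-37]: print(s,(t+s*a-p)/10)
print(p,a,(Rt(-.275)*R.from_quat(o['orientation']).inv()).as_rotvec())
E
```

```text
30 [-0.51691774 -0.01558728 -3.24564316]
0 [-1.26475912  0.19541513 -6.14326481]
-37 [-2.18709682  0.45565144 -9.71699819]
[645.54759119 -84.2541513  195.93264812] [ 0.24928046 -0.07033414  0.96587388] [-6.50507986e-05  4.67879863e-03  6.57864344e-04]
```

Request:
drive_tool(
  targets=[
    {"gripper":8,"x":-0.5,"y":0,"z":-3.2,"ax":0,"ay":0,"az":0},
    {"gripper":8,"x":-0.5,"y":0,"z":-3.2,"ax":0,"ay":0,"az":0},
    {"gripper":8,"x":-1.25,"y":0.2,"z":-6.1,"ax":0,"ay":0,"az":0},
    {"gripper":8,"x":-1.8,"y":0.33,"z":-8,"ax":0,"ay":0,"az":0},
    {"gripper":8,"x":-2.2,"y":0.45,"z":-9.7,"ax":0,"ay":0,"az":0},
    {"gripper":8,"x":-2.2,"y":0.45,"z":-9.7,"ax":0,"ay":0,"az":0},
    {"gripper":8,"x":-2.2,"y":0.45,"z":-9.7,"ax":0,"ay":0,"az":0},
  ],
)

```text
clock: 18.3
eef_pos: [623.4, -80.5, 98.7]
orientation: [0.137, 0.982, 0.018, -0.128]
contact_force: [-0.1, 0.1, 0.7]
gripper_width: 80.0
finger_force: 0.0
```

```bash
python3 - <<'E'
from h import *
for i in range(2): f=grab_frame('wrist')
o=get_obs();print(o['eef_pos'],o['contact_force'],np.array([632.9,-82.3,134.5])-37*axis(-.275)-o['eef_pos'])
E
```

```text
[624.50568578 -80.71099583  99.74178165] [1.16106013 0.68343781 0.47103093] [-0.82906284  1.0133589  -0.97911538]
```

Request:
drive_tool(
  targets=[
    {"gripper":6,"x":0,"y":0.1,"z":0,"ax":0,"ay":0,"az":0},
    {"gripper":5,"x":0,"y":0.1,"z":0,"ax":0,"ay":0,"az":0},
    {"gripper":4,"x":0,"y":0.1,"z":0,"ax":0,"ay":0,"az":0},
    {"gripper":4,"x":0,"y":0.1,"z":0,"ax":0,"ay":0,"az":0},
    {"gripper":4,"x":0,"y":0.1,"z":0,"ax":0,"ay":0,"az":0},
    {"gripper":4,"x":0,"y":0.1,"z":0,"ax":0,"ay":0,"az":0},
  ],
  force=45,
)

```text
clock: 19.0
eef_pos: [623.8, -79.6, 99.0]
orientation: [0.137, 0.982, 0.018, -0.127]
contact_force: [0.7, -0.3, 5.3]
gripper_width: 48.0
finger_force: 47.5
```

Request:
drive_tool(
  targets=[
    {"gripper":4,"x":0.25,"y":-0.07,"z":0.97,"ax":0,"ay":0,"az":0},
    {"gripper":4,"x":0.5,"y":-0.14,"z":1.93,"ax":0,"ay":0,"az":0},
    {"gripper":4,"x":0.75,"y":-0.21,"z":2.9,"ax":0,"ay":0,"az":0},
    {"gripper":4,"x":1.0,"y":-0.28,"z":3.86,"ax":0,"ay":0,"az":0},
    {"gripper":4,"x":1.25,"y":-0.35,"z":4.83,"ax":0,"ay":0,"az":0},
    {"gripper":4,"x":1.5,"y":-0.42,"z":5.8,"ax":0,"ay":0,"az":0},
    {"gripper":4,"x":1.75,"y":-0.49,"z":6.76,"ax":0,"ay":0,"az":0},
    {"gripper":4,"x":2.0,"y":-0.56,"z":7.73,"ax":0,"ay":0,"az":0},
    {"gripper":4,"x":2.24,"y":-0.63,"z":8.7,"ax":0,"ay":0,"az":0},
    {"gripper":4,"x":2.6,"y":-0.73,"z":10,"ax":0,"ay":0,"az":0},
    {"gripper":4,"x":2.6,"y":-0.73,"z":10,"ax":0,"ay":0,"az":0},
  ],
)

```text
clock: 20.1
eef_pos: [650.9, -87.1, 200.7]
orientation: [0.137, 0.982, 0.018, -0.126]
contact_force: [0.7, -0.2, -1.7]
gripper_width: 47.4
finger_force: 46.8
```

```bash
python3 - <<'E'
from h import *
for i in range(3): f=grab_frame('scene')
save(f,'s2.png');o=get_obs();p=o['eef_pos'];c=R.from_quat(o['orientation']);print(p,o['contact_force'],o['wrist_torque'],o['gripper_width'])
for yaw in [-.275,-.11,0]:print(yaw,(Rt(yaw,0)*c.inv()).as_rotvec())
E
```

```text
[648.93455247 -86.75575341 197.67291385] [ 0.6241582   1.05219869 -2.45963673] [-0.04415724 -0.21609861 -0.00810542] 47.51222332018113
-0.275 [-0.07175247 -0.24947008  0.0016572 ]
-0.11 [-0.05100923 -0.25482793  0.16572877]
0 [-0.03699845 -0.25776802  0.27510729]
```

View pics/s2.png

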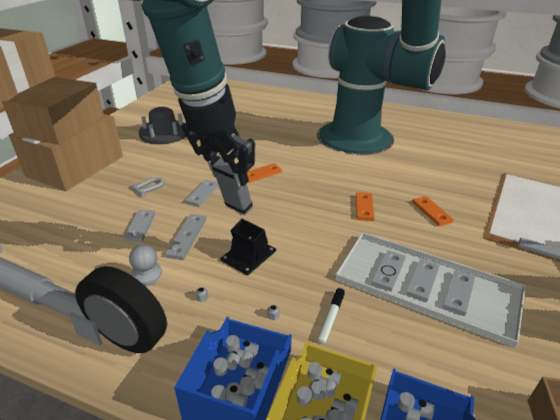

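The gauge is out of the stand and held in the gripper at about (235,185). I'll set it upright and carry it over the ring.

Request:
drive_tool(
  targets=[
    {"gripper":4,"x":0,"y":2,"z":2,"ax":-0.02,"ay":-0.1,"az":0.06},
    {"gripper":4,"x":-3,"y":8,"z":2,"ax":-0.051,"ay":-0.255,"az":0.166},
    {"gripper":4,"x":-5,"y":14,"z":2,"ax":-0.051,"ay":-0.255,"az":0.166},
    {"gripper":4,"x":-8.3,"y":28.2,"z":0,"ax":-0.051,"ay":-0.255,"az":0.166},
    {"gripper":4,"x":-8.3,"y":28.2,"z":0,"ax":-0.051,"ay":-0.255,"az":0.166},
    {"gripper":4,"x":-8.3,"y":28.2,"z":0,"ax":-0.051,"ay":-0.255,"az":0.166},
    {"gripper":4,"x":-8.3,"y":28.2,"z":-2,"ax":-0.051,"ay":-0.255,"az":0.166},
    {"gripper":4,"x":-8.3,"y":28.2,"z":-4,"ax":-0.051,"ay":-0.255,"az":0.166},
    {"gripper":4,"x":-8.3,"y":28.2,"z":-6,"ax":-0.051,"ay":-0.255,"az":0.166},
    {"gripper":4,"x":-8.3,"y":28.2,"z":-6,"ax":-0.051,"ay":-0.255,"az":0.166},
    {"gripper":4,"x":-8.3,"y":28.2,"z":-6,"ax":-0.051,"ay":-0.255,"az":0.166},
  ],
)

```text
clock: 21.35
eef_pos: [565.1, 194.9, 137.1]
orientation: [0.055, 0.998, -0.0, -0.001]
contact_force: [0.4, -1.4, -1.9]
gripper_width: 47.4
finger_force: 47.1
```

```bash
python3 - <<'E'
from h import *
for i in range(3): grab_frame('wrist')
yaw=-.11
o=get_obs();p=o['eef_pos'];c=R.from_quat(o['orientation']);print(p,o['contact_force'],o['gripper_width'],(Rt(yaw,0)*c.inv()).as_rotvec())
for n in ['scene','wrist','top']:
    f=grab_frame(n);save(f,n+'7.png')
    for l in ['gauge','probe_tip','gauge_mid']:
        for d in landmark_of(l,n)[:1]: print(n,l,round(d['score'],2),d['point'],world(f,*d['point']).round(1))
    for d in outline_of('gauge',n)[:1]:
        m=d['mask']&(f['range_z']>0);m=cv2.erode(m.astype(np.uint8),np.ones((3,3)))>0
        r,cc=np.nonzero(m);P=world(f,r,cc);print(n,d['score'],len(P),P.min(0).round(),P.max(0).round())
        U,S,V=np.linalg.svd(P-P.mean(0),full_matrices=False);print('dirs',V.round(3),S.round())
f=grab_frame('scene');cv2.imwrite('pics/s3.png',cv2.resize(f['pixels'][120:320,300:480,::-1],None,fx=3,fy=3,interpolation=cv2.INTER_CUBIC))
E
```

```text
[567.12634712 195.1849175  139.34381843] [-0.65908433 -0.08313622 -2.00929895] 47.5703299539796 [-0.00067358  0.00264821  0.00030639]
scene gauge 0.85 [245.9, 393.1] [581.5 195.6  87.2]
scene gauge_mid 0.83 [221.4, 400.7] [579.8 199.2 142.3]
scene 0.96 1327 [557. 172.  59.] [584. 218. 179.]
dirs [[-0.046  0.009  0.999]
 [-0.099 -0.995  0.005]
 [ 0.994 -0.099  0.047]] [1184.  464.  141.]
wrist gauge 0.68 [223.2, 279.0] [553.4 196.3 107.5]
wrist gauge_mid 0.7 [185.5, 345.2] [558.8 257.1  13.2]
wrist 0.86 11125 [550. 171.  76.] [580. 220. 177.]
dirs [[-0.158  0.002 -0.987]
 [-0.102 -0.995  0.014]
 [ 0.982 -0.103 -0.158]] [2778. 1373.  652.]
top gauge 0.73 [129.2, 212.0] [708.1 121.3  15.9]
top gauge_mid 0.51 [188.0, 164.3] [551.6 162.4 256.3]
top 0.43 6 [551. 173. 108.] [552. 178. 130.]
dirs [[ 0.077 -0.25  -0.965]
 [ 0.008  0.968 -0.251]
 [ 0.997  0.011  0.077]] [17.  2.  0.]
```

View pics/s3.png

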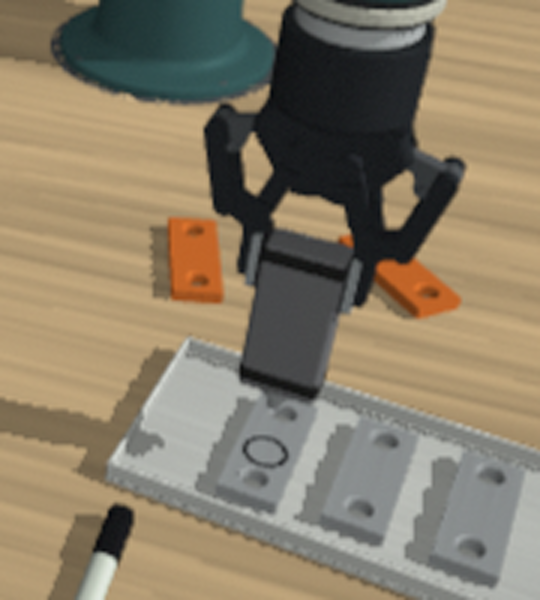

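The gauge hangs above the near end of the ringed plate in the scene view; the ring is at about (265,452) in this crop. I'll measure its tilt and the tip position.

```bash
cat > tilt.py <<'E'
from h import *
def run():
    yaw=-.11;ex=np.array([np.cos(yaw),np.sin(yaw),0]);ey=np.array([-np.sin(yaw),np.cos(yaw),0])
    o=get_obs();p=o['eef_pos'];c=R.from_quat(o['orientation']);print('tcp',p,o['contact_force'],'rem',(Rt(yaw,0)*c.inv()).as_rotvec().round(4))
    for n in ['scene','wrist']:
        f=grab_frame(n)
        d=outline_of('gauge',n)[0];m=cv2.erode((d['mask']&(f['range_z']>0)).astype(np.uint8),np.ones((5,5)))>0
        r,cc=np.nonzero(m);P=world(f,r,cc);u,v,z=P@ex,P@ey,P[:,2]
        top=np.percentile(z,98);print(n,'top z',top,'bottom',z.min())
        s=(z<top-8)
        for i in range(4):
            A=np.c_[v,z-100,np.ones(len(u))];k=np.linalg.lstsq(A[s],u[s],rcond=None)[0];s=(abs(u-A@k)<(6,3,2,1.5)[i])&(z<top-8)
        print(n,s.sum(),'du/dv %.3f du/dz %.4f u@z100 %.1f'%(k[0],k[1],k[2]+k[0]*v[s].mean()),'v range',np.percentile(v[s],[1,99]).round(1))
    return ex,ey
E
python3 - <<'E'
from tilt import *
ex,ey=run()
r=np.array([565.7,195,13.2]);print('ring u,v',r@ex,r@ey,'tcp',get_obs()['eef_pos']@ex,get_obs()['eef_pos']@ey)
E
```

```text
tcp [566.03494031 195.27503664 137.83219963] [-0.68896552  1.09013543 -2.83656285] rem [ 0.      0.0004 -0.0004]
scene top z 12.969831804415465 bottom -0.6153221894469425
scene 4 du/dv 2.080 du/dz 0.4437 u@z100 703.0 v range [-288.6 -257.6]
wrist top z 175.5594660764286 bottom 81.78209371765891
wrist 4592 du/dv -0.001 du/dz 0.0028 u@z100 528.0 v range [235.  276.9]
ring u,v 540.8741959508544 255.92302388514568 tcp 541.1944649709546 256.1921467163172
```

The gauge is upright (tilt about 0.003 rad) and over the ring to within 1 mm. The tip should be about 40 mm above the plate, so I'll lower it 35 mm.

Request:
drive_tool(
  targets=[
    {"gripper":4,"x":0,"y":0,"z":-1.5,"ax":0,"ay":0,"az":0},
    {"gripper":4,"x":0,"y":0,"z":-2.5,"ax":0,"ay":0,"az":0},
    {"gripper":4,"x":0,"y":0,"z":-3.2,"ax":0,"ay":0,"az":0},
    {"gripper":4,"x":0,"y":0,"z":-3.5,"ax":0,"ay":0,"az":0},
    {"gripper":4,"x":0,"y":0,"z":-3.5,"ax":0,"ay":0,"az":0},
    {"gripper":4,"x":0,"y":0,"z":-3.5,"ax":0,"ay":0,"az":0},
    {"gripper":4,"x":0,"y":0,"z":-3.5,"ax":0,"ay":0,"az":0},
    {"gripper":4,"x":0,"y":0,"z":-3.5,"ax":0,"ay":0,"az":0},
  ],
)

```text
clock: 23.3
eef_pos: [566.5, 195.4, 103.5]
orientation: [0.055, 0.998, 0.0, 0.001]
contact_force: [-0.1, 0.2, -1.6]
gripper_width: 47.5
finger_force: 47.3
```

```bash
cat > fz.py <<'E'
from tilt import *
def avg(n=10):
    q=[]
    for i in range(n): grab_frame('wrist');o=get_obs();q.append([*o['eef_pos'],*o['contact_force'],o['gripper_width']])
    q=np.array(q);print('mean',q.mean(0).round(2),'last',q[-1,:3].round(2),'sd Fz/sqrt n',q[:,5].std()/n**.5)
if __name__=='__main__': avg()
E
python3 - <<'E'
from fz import *
avg();run()
f=grab_frame('wrist')
for l in ['plate_ringed','plate_a']:
    for d in outline_of(l,'wrist')[:2]: print(l,d['rect'],rect(f,d['mask'],5,22))
E
```

```text
mean [ 5.6619e+02  1.9527e+02  1.0308e+02 -8.0000e-02  2.1000e-01 -2.0900e+00
  4.7590e+01] last [566.07 195.25 102.88] sd Fz/sqrt n 0.1293839204318136
tcp [566.06700075 195.2531162  102.87818286] [-0.94497931  0.7495613  -2.23898728] rem [-0.0001  0.0005 -0.0003]
scene top z 140.89191886364125 bottom 25.813335641965637
scene 680 du/dv -0.003 du/dz 0.0031 u@z100 553.7 v range [237.2 278. ]Traceback (most recent call last):
  File "<stdin>", line 2, in <module>
  File "tilt.py", line 7, in run
    d=outline_of('gauge',n)[0];m=cv2.erode((d['mask']&(f['range_z']>0)).astype(np.uint8),np.ones((5,5)))>0
      ~~~~~~~~~~~~~~~~~~~~~^^^
IndexError: list index out of range
```

Request:
drive_tool(
  targets=[
    {"gripper":4,"x":0,"y":0,"z":-0.2,"ax":0,"ay":0,"az":0},
    {"gripper":4,"x":0,"y":0,"z":-0.4,"ax":0,"ay":0,"az":0},
    {"gripper":4,"x":0,"y":0,"z":-0.4,"ax":0,"ay":0,"az":0},
    {"gripper":4,"x":0,"y":0,"z":-0.4,"ax":0,"ay":0,"az":0},
    {"gripper":4,"x":0,"y":0,"z":-0.4,"ax":0,"ay":0,"az":0},
  ],
)

```text
clock: 24.5
eef_pos: [566.0, 195.2, 98.8]
orientation: [0.055, 0.998, -0.0, 0.0]
contact_force: [0.2, -0.1, -2.0]
gripper_width: 47.6
finger_force: 47.4
```

```bash
python3 fz.py
```

```text
mean [ 5.6607e+02  1.9523e+02  9.8880e+01 -4.0000e-02  1.6000e-01 -2.0100e+00
  4.7460e+01] last [566.07 195.23  98.89] sd Fz/sqrt n 0.13385603922784506
```

Request:
drive_tool(
  targets=[
    {"gripper":4,"x":0,"y":0,"z":-0.1,"ax":0,"ay":0,"az":0},
    {"gripper":4,"x":0,"y":0,"z":-0.2,"ax":0,"ay":0,"az":0},
    {"gripper":4,"x":0,"y":0,"z":-0.2,"ax":0,"ay":0,"az":0},
    {"gripper":4,"x":0,"y":0,"z":-0.2,"ax":0,"ay":0,"az":0},
  ],
)

```text
clock: 25.4
eef_pos: [566.2, 195.3, 97.1]
orientation: [0.055, 0.998, 0.0, 0.0]
contact_force: [-0.2, -0.6, -0.2]
gripper_width: 47.6
finger_force: 47.3
```

```bash
python3 fz.py
```

```text
mean [ 5.6621e+02  1.9528e+02  9.7000e+01  9.0000e-02  1.3000e-01 -4.1000e-01
  4.7440e+01] last [566.19 195.27  96.95] sd Fz/sqrt n 0.12050827150955501
```

Contact made: the 1.64 N rise means about 1.6 mm pressed. Another 2.4 mm to go.

Request:
drive_tool(
  targets=[
    {"gripper":4,"x":0,"y":0,"z":-0.1,"ax":0,"ay":0,"az":0},
    {"gripper":4,"x":0,"y":0,"z":-0.25,"ax":0,"ay":0,"az":0},
    {"gripper":4,"x":0,"y":0,"z":-0.25,"ax":0,"ay":0,"az":0},
    {"gripper":4,"x":0,"y":0,"z":-0.25,"ax":0,"ay":0,"az":0},
    {"gripper":4,"x":0,"y":0,"z":-0.25,"ax":0,"ay":0,"az":0},
  ],
)

```text
clock: 26.4
eef_pos: [566.2, 195.3, 94.5]
orientation: [0.055, 0.998, 0.0, 0.0]
contact_force: [0.4, -0.2, 1.1]
gripper_width: 47.5
finger_force: 47.5
```

```bash
python3 - <<'E'
from fz import *
avg(20)
try: run()
except Exception as e: print(e)
f=grab_frame('wrist')
for l in ['gauge','plate_ringed','plate_a']:
    for d in outline_of(l,'wrist')[:3]: print(l,d['rect'],rect(f,d['mask'],5,200))
f=grab_frame('scene');cv2.imwrite('pics/s4.png',cv2.resize(f['pixels'][150:330,300:480,::-1],None,fx=3.3,fy=3.3,interpolation=cv2.INTER_CUBIC))
E
```

```text
mean [5.6618e+02 1.9527e+02 9.4440e+01 2.9000e-01 1.5000e-01 7.2000e-01
 4.7470e+01] last [566.18 195.28  94.42] sd Fz/sqrt n 0.11939458784442539
tcp [566.17947151 195.27663039  94.41914186] [ 0.32780506  0.0705179  -0.16902522] rem [-0.0001  0.0007 -0.0003]
scene top z 132.4101320713351 bottom 33.12572743308192
scene 746 du/dv -0.001 du/dz 0.0017 u@z100 553.7 v range [237.3 278.5]
wrist top z 132.20247924755316 bottom 36.65354287049897
wrist 4480 du/dv -0.003 du/dz 0.0020 u@z100 528.2 v range [235.1 276.9]
gauge [281.1, 271.1, 109.8, 122.8] [565.47 195.22  48.29  28.34   1.46 127.38]
plate_ringed [280.8, 172.9, 50.1, 65.4] [ 5.3367e+02  1.9884e+02  5.1590e+01  3.7990e+01 -1.1000e-01  1.3380e+01]
plate_a [445.4, 198.4, 72.7, 128.9] [ 5.6808e+02  3.2528e+02  1.0053e+02  3.9920e+01 -1.3000e-01  1.3120e+01]
plate_a [364.4, 198.1, 63.4, 126.4] [ 5.5906e+02  2.5278e+02  1.0053e+02  5.4360e+01 -1.2000e-01  1.3270e+01]
plate_a [132.0, 8.7, 48.4, 17.4] [410.7  112.24  27.13   7.74   1.51   9.86]
```

View pics/s4.png

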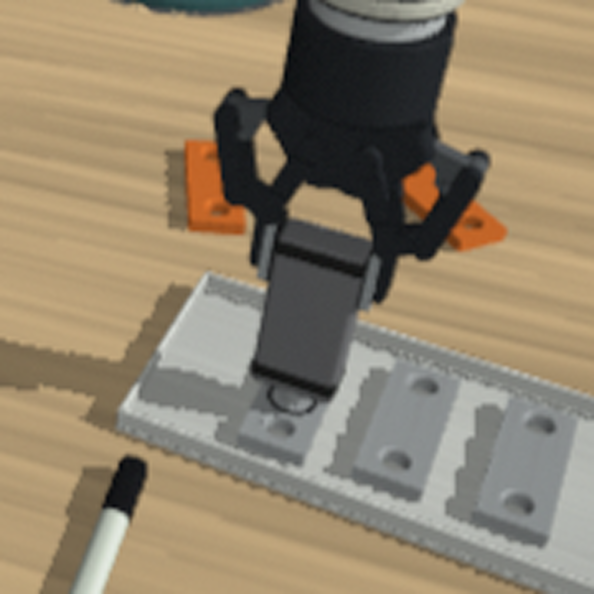

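The gauge stands upright on the ring: the spring force is 2.75 N above the baseline (half way is 2.7 N) and the tilt is about 0.002 rad. All three plates lie flat. Handing in.

```bash
python3 -c "
from rig import *
print(hand_in())"
```

```text
the job is handed in; nothing more can be done
None
```

The job is handed in: two more 100 mm plates lie flat in the tray beside the ringed one, and the arm is holding the gauge upright in the ring with its probe pressed about half way (roughly 2.7 N).

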